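# Load the slicer's feed tube with carrot and press it home

### The job

Load the food-processor bowl for slicing: stand the two slim carrot pieces in its narrow feed tube, one on top of the other (the thick piece does not fit, leave it on the board). Then press them down the tube with the pusher until you feel the lower one stop dead on the slicing disc; bear down on it firmly for a moment, but never force it, as the disc is easily bent. Leave the pusher standing in the tube on the carrots, let go, and do not disturb the other things.

Things in the scene. Friction and masses are not known exactly. Their poses are not given: they have to be found in the camera images.
- carrot_a: slim carrot piece, an upright cylinder 28 mm in diameter and 32 mm tall with slightly rounded ends, about 21 g, standing on the wooden board; origin at the centre of its underside, z along its axis. It goes in the tube (either slim piece may go first).
- carrot_b: the other slim carrot piece, the same as carrot_a: 28 mm in diameter, 32 mm tall, origin at the centre of its underside.
- carrot_a_center (a point): centre of carrot_a, 16 mm above its underside.
- carrot_b_center (a point): centre of carrot_b, 16 mm above its underside.
- carrot_thick: bystander: a thick carrot piece, 42 mm in diameter, 34 mm tall, on the same board; too thick for the tube. The three pieces stand about 80 mm or more apart, in any order.
- board: wooden chopping board lying on the worktop, fixed, 190 x 270 mm (x, y) and 18 mm thick with a paddle handle on its +y side; origin under its centre. A knife lies on it along the +x edge, not needed.
- slicer: food-processor bowl of a hand blender, fixed (suction foot): smoked clear bowl 152 mm across with a grey lid (top at 107 mm) and a bow handle on its own +x side reaching 124 mm from the axis; origin under the centre of the bowl, z up. On the lid stands the round feed tube, its axis 46 mm to the bowl's own -x side, and beside it the motor coupling, a stub 131 mm high.
- tube_mouth (a point): centre of the feed tube's mouth, on the tube's axis, 180 mm above the worktop; z points up along the axis. Bore 31 mm (1.5 mm clearance all round a slim carrot or the pusher), rim 45 mm across outside; the mouth flares to 39 mm over the top 8 mm.
- tube_fins (a point): point on the tube's axis 46 mm below the mouth: here begin three soft springy fins that stick 3 mm into the bore, down to 75 mm. A piece let go in the tube slides down and hangs upright on them, its underside about 45 to 70 mm below the mouth; the second then stands on it, its top 7 mm below to 19 mm above the mouth. Pushing on past the fins takes 2 to 10 N.
- tube_end (a point): point on the axis 85 mm below the mouth, the tube's lower end. The slicing disc lies under it: a rigid flat steel plate set to a slice thickness that is not known, 88 to 100 mm below the mouth, found only by feel (the push then climbs by some 4 N per mm). With both pieces (64 mm together) home on it, their top is 24 to 36 mm below the mouth; the fins hold them there.
- pusher: plastic pusher, a rod standing upright on the worktop: round shank 28 mm in diameter and 86 mm long with a chamfered foot, then a grip head 38 mm in diameter and 24 mm tall, 110 mm in all, 70 g; origin at the centre of its foot, z up along its axis. A firm press is about 15 to 20 N (1.5 to 2 kg) for half a second, once the carrots no longer move; above 25 N the disc bends.
- pusher_foot (a point): centre of the pusher's flat foot (the same point as its origin).
- pusher_head (a point): centre of the pusher's grip head, 98 mm above its foot.
- motor_handle: bystander: the hand blender's motor handle, 52 x 200 x 50 mm, lying on the worktop beyond the bowl; origin under the middle.
- spice_jar: bystander: spice jar, 44 mm in diameter, 95 mm tall, origin under its centre, on the robot's side of the bowl.
- olive_jar: bystander: olive jar, 64 mm in diameter, 110 mm tall, origin under its centre, beyond the pusher.
- herb_jar: bystander: herb jar, the same size as spice_jar, beyond the board.
Mind the look-alikes: they are no part of the job. What is shaped like the pusher but pink or purple is not meant.

How it is judged:
By the outcome, as a careful person would: the job done as asked, in the order asked, and still so for the second after the job is handed in, with the robot touching nothing.
It also fails if it takes over 72 s, if anything falls off the work surface, if the arm or the gripper's body presses on something with over 40 N, if the wrist force passes 120 N, or if a joint passes its speed limit or range.

### The arm

A 6-joint arm with a two-finger parallel gripper is mounted at the origin on the work surface. World frame = base frame: x ahead of the robot, y to its left, z up, the work surface at z = 0. Lengths are in m, angles in rad, forces in N, time in s.
With the tool pointing down it reaches from about 0.425 to 0.95 m from the base axis. Payload 3.5 kg.
Tool frame: the origin (TCP) lies midway between the tips of the shut fingers; the grasp point (between the pads) lies 19 mm behind it; z points along the fingers, y is the direction in which the jaws open and shut (so a half turn about z gives the same grasp; the last joint's range is limited). The gripper opens to 85 mm and grips with 20 to 120 N. Pads are 22 mm wide; open, the fingers measure 114 mm over their backs; the gripper's body (76 mm by 85 mm) begins 54 mm behind the grasp point. The pads swing forward as they close: fully open they stand 13 mm farther back than shut.
Start: joints at [-1.414, 0.286, 1.577, -0, 1.279, -0.15], TCP at [0.204, -0.643, 0.231] pointing down, gripper open.
Joint ranges: [-2.77, 2.77], [-0.9, 2.22], [0.21, 2.48], [-1.53, 4.67], [0.24, 2.81], [-2.84, 2.84]. Speed limits (rad/s): [2.79, 2.79, 3.14, 3.14, 3.14, 3.14].

### API

Orientations are given as [roll, pitch, yaw] about the fixed x, y, z axes, in that order (R = Rz(yaw) Ry(pitch) Rx(roll)).
In Python, from bench import bot, get_image, order gives the robot as it stands.
- The arm moves only by the tool apply_moves, never from a script. Its argument "rows" is a list that holds one entry, the list of rows, each a list of 6 numbers: the shift along the world's x, y, z in m, then the turn, a rotation vector about the world's x, y, z in rad. In form: [[[dx, dy, dz, ax, ay, az], ...]]. A call has exactly 10 rows; each row shifts and turns the commanded pose from where the row before left it; what a row does not reach is not made up. A row lasts 1/8 s, in which the tool goes at most 62.5 mm and 10.7 degrees, less where a joint would pass 70% of its speed; a pose out of reach is approached as far as the arm can. A call is refused whole if a number of a shift passes 0.0625 or a number of a turn 0.188, either way. A call with a gripper value outside its range is refused whole. "grip" is the opening, from -1 (shut) to 1 (fully open), set as the call begins (left out, the last holds). The fingers move at their own pace and stop on an object; the grip force is fixed at half the most. Time passes only in rows, so rows that do not move let the fingers close, or fill a call up. It gives the time, the measured TCP pose, the force and the opening at its end, in the units of the state.
- bot.get_obs(): the state, without advancing time (a new reading comes with each control period).
- get_image(name): name is "scene" or "top"; returns a dict with "pixels" (384x512x3 uint8, red, green, blue), "range_z" (384x512 float32, m along the optical axis (not along the pixel's ray), 0 where there is no reading), "fx", "fy", "cx", "cy" (pixels), "xyz" and "orientation" of the camera in the world. Camera axes: x right, y up, looking along -z (the intrinsics and any distortion apply to the point x, -y, -z); pixel columns grow to the right and rows downward; lengths in m; the calibration is good to about 2 mm. A picture is of the moment at which its call begins.
- order.finish_job(): hands the job in, once; it reports no verdict.
The state is a dict: "time": time; "joint_pos": joint angles; "qvel": joint speeds; "joint_torque": joint torques, N m; "position": TCP position; "tool_rot": TCP orientation; "wrist_force": force on the tool from outside, world axes, zero at the start; "ft_torque": the same for the moment, N m; "grip_width": finger opening in m.
Only numpy, scipy, OpenCV 4.12 (cv2) and the standard library are available. Lean on these libraries where they do the work, as an engineer would, in place of code of your own. Each camera call takes 0.05 s, during which the arm holds its last target. There are 200 camera calls.

## Working session

There is one attempt and no reset: what is moved stays moved. The work goes in short steps, Python scripts to look and compute and a tool call to move; the robot and the scene stay as the last step left them, time stands still between calls to the robot, and variables do not carry over. Pictures are saved under pics/ and viewed, about 8 in all and at most 12, crops included, and the job is handed in when it is done.

Besides the shell and the picture viewer there is one more tool, called after ">>>" as name(argument=value, ...), one argument or row to a line, values as JSON. apply_moves: Moves the arm, as the interface text tells. Its arguments: {"type":"object","properties":{"rows":{"type":"array"},"grip":{"type":"number"}},"required":["rows"]}

```bash
ls; mkdir -p pics
cat > h.py <<'E'
import numpy as np, cv2
from scipy.spatial.transform import Rotation as R
from bench import bot, get_image, order
def cam(n):
    d=get_image(n); return d
def rot(d):
    o=np.array(d["orientation"],float)
    return o if o.shape==(3,3) else R.from_euler('xyz',o).as_matrix()
def rays(d,uv):
    uv=np.atleast_2d(uv).astype(float)
    r=np.c_[(uv[:,0]-d["cx"])/d["fx"],-(uv[:,1]-d["cy"])/d["fy"],-np.ones(len(uv))]
    return r@rot(d).T
def onplane(d,uv,z):
    r=rays(d,uv);o=np.array(d["xyz"]);return o+r*((z-o[2])/r[:,2])[:,None]
def cloud(d):
    h,w=d["range_z"].shape;u,v=np.meshgrid(np.arange(w),np.arange(h))
    r=rays(d,np.c_[u.ravel(),v.ravel()])
    return (np.array(d["xyz"])+r*d["range_z"].reshape(-1,1)).reshape(h,w,3)
E
python3 - <<'E'
from h import *
for n in("scene","top"):
    d=cam(n);cv2.imwrite(f"pics/{n}0.png",d["pixels"][:,:,::-1]);np.savez(f"{n}0.npz",**d)
    print(n,{k:v for k,v in d.items() if k not in("pixels","range_z")})
print(bot.get_obs())
E
```

```text
pics
scene {'fx': 351.3759653527302, 'fy': 351.3759653527302, 'cx': 252.6298514258398, 'cy': 191.53177535557973, 'xyz': array([0.9624867 , 0.32292498, 0.84675293]), 'orientation': array([0.64140701, 0.00779608, 2.33622893])}
top {'fx': 445.7780274043879, 'fy': 445.7780274043879, 'cx': 252.29946674803114, 'cy': 185.42995011418733, 'xyz': array([ 0.38563395, -0.02028505,  1.43215573]), 'orientation': array([ 0.13868758, -0.0169222 , -1.58523954])}
{'time': 0.1, 'joint_pos': array([-1.41400373e+00,  2.87131776e-01,  1.57802621e+00,  7.81564965e-09,
        1.27862601e+00, -1.49981168e-01]), 'qvel': array([-6.04718418e-05, -4.24124916e-04, -3.95282714e-03, -4.93468947e-04,
       -1.24770640e-03, -1.16120426e-04]), 'joint_torque': array([ 7.54493958e-04, -4.07296228e+01, -2.93699867e+01, -1.25433612e-04,
        3.42006773e-03, -5.09645020e-06]), 'position': array([ 0.20378548, -0.64287589,  0.23005142]), 'tool_rot': array([-3.13942592e+00, -3.27435937e-04,  3.06773406e-01]), 'wrist_force': array([ 0.1427209 , -0.02921016, -0.97004617]), 'ft_torque': array([ 0.02690907, -0.00171018,  0.0024881 ]), 'grip_width': 0.08561533998179036}
```

View pics/scene0.png

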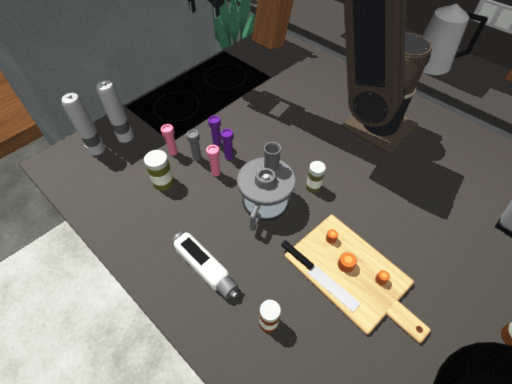

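View pics/top0.png

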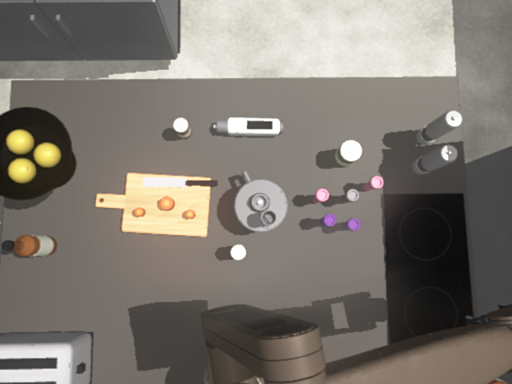

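Scene picture: the grey pusher is at (194,145), with look-alikes pink (169,140), (213,160) and purple (215,130), (228,145). In the top picture these are grey (352,195), pink (322,195), (376,182) and purple (329,220), (353,225). Slim carrots in the top picture are at (139,212) and (189,214), the thick one is at (166,203), and the tube is at (268,218). The grey one fits as the pusher, since the pink and purple ones are excluded. Next I'll measure and confirm with a crop.

Run:
```python
from h import *
ims=[]
for n,box in(("top",(300,160,400,240)),("scene",(150,100,250,180))):
    d=dict(np.load(n+"0.npz"));c=cloud(d);px=d["pixels"];hsv=cv2.cvtColor(px,cv2.COLOR_RGB2HSV)
    x0,y0,x1,y1=box;ims.append(cv2.resize(px[y0:y1,x0:x1,::-1],None,fx=4,fy=4,interpolation=cv2.INTER_CUBIC))
    m=((hsv[...,0]<14)&(hsv[...,1]>190)&(hsv[...,2]>100)).astype(np.uint8)
    m&=((c[...,2]>0.015)&(c[...,2]<.08)).astype(np.uint8)
    k,l,s,ct=cv2.connectedComponentsWithStats(m)
    for i in range(1,k):
        if s[i,4]>25:
            p=c[l==i];zt=np.percentile(p[:,2],95);t=p[p[:,2]>zt-.006]
            cc=(t[:,:2].min(0)+t[:,:2].max(0))/2
            print(n,"carrot",ct[i].round(1),s[i,4],"ztop",zt.round(4),"mid",cc.round(4),"ext",np.ptp(t[:,:2],axis=0).round(4))
    # pusher & tube by height
    def blob(name,uv,rad,zlo,zhi):
        v,u=np.mgrid[:384,:512];w=(np.hypot(u-uv[0],v-uv[1])<rad)&(c[...,2]>zlo)&(c[...,2]<zhi)
        p=c[w]
        if len(p)<5: print(n,name,"few",len(p));return
        (cx,cy),r=cv2.minEnclosingCircle(p[:,:2].astype(np.float32))
        print(n,name,len(p),"zmed",np.median(p[:,2]).round(4),"mean",p[:,:2].mean(0).round(4),"circ",round(cx,4),round(cy,4),"r",round(r,4))
    blob("pusher",(352,195) if n=="top" else (194,135),10,.104,.116)
    blob("tube",(268,218) if n=="top" else (272,150),14,.165,.19)
    blob("stub",(260,201) if n=="top" else (265,176),14,.122,.140)
    blob("lid",(261,205) if n=="top" else (266,180),36,.100,.112)
    for nm,uv,r,a,b in [("pinkL",(322,195),10,.104,.116),("spice",(238,252),12,.085,.1),("olive",(349,152),16,.1,.116),("purp1",(329,220),9,.104,.116),("purp2",(353,225),9,.104,.116),("pinkR",(376,182),9,.104,.116)]:
        if n=="top": blob(nm,uv,r,a,b)
ims=[cv2.resize(i,(400,320)) for i in ims]
cv2.imwrite("pics/crop1.png",np.hstack(ims))
```

```text
top pusher 120 zmed 0.1088 mean [ 0.5376 -0.3449] circ 0.5368 -0.3449 r 0.0191
top tube 113 zmed 0.1789 mean [ 0.4699 -0.0894] circ 0.4694 -0.0889 r 0.0224
top stub 171 zmed 0.1301 mean [ 0.5161 -0.0666] circ 0.512 -0.0681 r 0.033
top lid 1584 zmed 0.1076 mean [ 0.5143 -0.0681] circ 0.5117 -0.0697 r 0.0801
top pinkL 118 zmed 0.1089 mean [ 0.5395 -0.2538] circ 0.5397 -0.2542 r 0.019
top spice 165 zmed 0.0955 mean [ 0.3736 -0.0007] circ 0.3734 -0.0005 r 0.0214
top olive 336 zmed 0.1107 mean [ 0.6734 -0.3455] circ 0.6732 -0.3468 r 0.0324
top purp1 112 zmed 0.1086 mean [ 0.4639 -0.2741] circ 0.4644 -0.2741 r 0.0192
top purp2 116 zmed 0.1087 mean [ 0.4503 -0.3448] circ 0.4507 -0.3449 r 0.0193
top pinkR 117 zmed 0.1088 mean [ 0.5763 -0.4199] circ 0.5762 -0.4205 r 0.0195
scene carrot [345.  267.2] 51 ztop 0.0517 mid [0.5412 0.2255] ext [0.0151 0.0306]
scene carrot [380.3 279.9] 33 ztop 0.0501 mid [0.5116 0.3073] ext [0.0055 0.0205]
scene pusher 99 zmed 0.1085 mean [ 0.5386 -0.3436] circ 0.5384 -0.3442 r 0.0198
scene tube 174 zmed 0.1761 mean [ 0.4693 -0.0883] circ 0.4697 -0.0891 r 0.0238
scene stub 255 zmed 0.129 mean [ 0.5151 -0.066 ] circ 0.5131 -0.0734 r 0.0376
scene lid 1661 zmed 0.1073 mean [ 0.5215 -0.0604] circ 0.5119 -0.0691 r 0.0808
```

View pics/crop1.png

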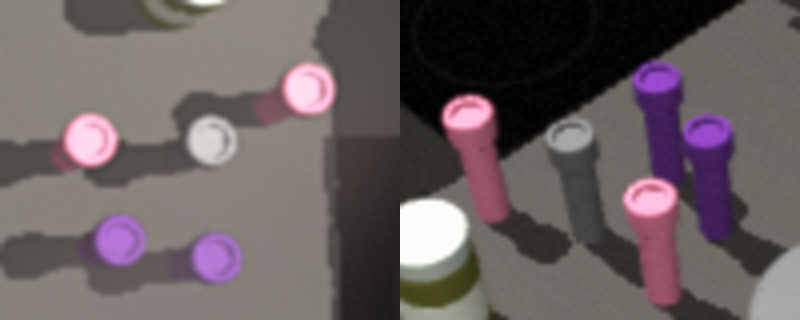

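The crop shows the plain grey rod next to the pink and purple copies, so the pusher is at top (352,195) → (0.5375,-0.3445). Its head radius of 19 mm and top height of 109 mm match. Next I'll refine the carrots.

Run:
```python
from h import *
for n,uvs in(("top",[(139,212),(166,203),(189,214)]),("scene",[(383,277),(347,261),(332,236)])):
    d=dict(np.load(n+"0.npz"));c=cloud(d);v,u=np.mgrid[:384,:512]
    for uv in uvs:
        w=(np.hypot(u-uv[0],v-uv[1])<16)&(c[...,2]>.0445)&(c[...,2]<.058)
        p=c[w]; (a,b),r=cv2.minEnclosingCircle(p[:,:2].astype(np.float32))
        # color mask centroid/outline on plane
        hsv=cv2.cvtColor(d["pixels"],cv2.COLOR_RGB2HSV)
        print(n,uv,len(p),"z",np.median(p[:,2]).round(4),"mean",p[:,:2].mean(0).round(4),"circ",round(a,4),round(b,4),"r",round(r,4),"px",u[w].mean().round(1),v[w].mean().round(1))
```

```text
top (139, 212) 61 z 0.0504 mean [0.5008 0.305 ] circ 0.5011 0.3051 r 0.0139 px 139.0 211.6
top (166, 203) 140 z 0.0529 mean [0.5272 0.2201] circ 0.528 0.2206 r 0.0215 px 166.6 202.7
top (189, 214) 59 z 0.0509 mean [0.4926 0.1482] circ 0.492 0.1479 r 0.0134 px 189.8 213.6
scene (383, 277) 109 z 0.0502 mean [0.5028 0.3065] circ 0.5019 0.3054 r 0.0145 px 383.2 275.3
scene (347, 261) 224 z 0.0519 mean [0.5294 0.2218] circ 0.5279 0.2212 r 0.0215 px 347.5 260.0
scene (332, 236) 86 z 0.0503 mean [0.4942 0.1505] circ 0.4935 0.1507 r 0.0141 px 332.2 233.8
```

>>> apply_moves(
  rows=[
    [[0.045, 0.05, 0.005, 0, 0, 0.15], [0.05, 0.05, 0.005, 0, 0, 0.15], [0.05, 0.05, 0.005, 0, 0, 0.15], [0.05, 0.05, 0.005, 0, 0, 0.15], [0.04, 0.05, 0, 0, 0, 0.15], [0.03, 0.05, 0, 0, 0, 0.15], [0.02, 0.05, 0, 0, 0, 0.15], [0.01, 0.055, 0, 0, 0, 0.15], [0, 0.055, 0, 0, 0, 0.064], [0, 0.055, 0, 0, 0, 0]],
  ],
  grip=1,
)

```text
time: 1.35
position: [0.4765, -0.1491, 0.2486]
tool_rot: [-3.141, -0.001, 1.571]
wrist_force: [0.9, 0.3, 0.1]
grip_width: 0.0851
```

>>> apply_moves(
  rows=[
    [[0, 0.045, 0, 0, 0, 0], [0, 0.045, 0, 0, 0, 0], [0, 0.045, 0, 0, 0, 0], [0, 0.045, 0, 0, 0, 0], [0, 0.045, -0.01, 0, 0, 0], [0, 0.04, -0.02, 0, 0, 0], [0, 0.015, -0.03, 0, 0, 0], [0, 0, -0.03, 0, 0, 0], [0, 0, -0.02, 0, 0, 0], [0, 0, 0, 0, 0, 0]],
  ],
)

```text
time: 2.6
position: [0.475, 0.1289, 0.1369]
tool_rot: [-3.136, 0.0, 1.571]
wrist_force: [-0.5, -0.1, -0.1]
grip_width: 0.0856
```

>>> apply_moves(
  rows=[
    [[0.009, 0.01, 0, 0, 0, 0], [0.009, 0.01, 0, 0, 0, 0], [0, 0, -0.01, 0, 0, 0], [0, 0, -0.02, 0, 0, 0], [0, 0, -0.025, 0, 0, 0], [0, 0, -0.025, 0, 0, 0], [0, 0, -0.015, 0, 0, 0], [0, 0, -0.007, 0, 0, 0], [0, 0, 0, 0, 0, 0], [0, 0, 0, 0, 0, 0]],
  ],
)

```text
time: 3.85
position: [0.4957, 0.149, 0.0381]
tool_rot: [3.14, -0.0, 1.571]
wrist_force: [-0.1, 0.4, 0.9]
grip_width: 0.0854
```

>>> apply_moves(
  rows=[
    [[-0.0025, 0, -0.004, 0, 0, 0], [0, 0, -0.004, 0, 0, 0], [0, 0, 0, 0, 0, 0], [0, 0, 0, 0, 0, 0], [0, 0, 0, 0, 0, 0], [0, 0, 0, 0, 0, 0], [0, 0, 0, 0, 0, 0], [0, 0, 0, 0, 0, 0], [0, 0, 0, 0, 0, 0], [0, 0, 0, 0, 0, 0]],
  ],
)

```text
time: 5.1
position: [0.4924, 0.1489, 0.0292]
tool_rot: [-3.142, -0.0, 1.571]
wrist_force: [-1.0, -0.1, 0.8]
grip_width: 0.0852
```

>>> apply_moves(
  rows=[
    [[0, 0, 0, 0, 0, 0], [0, 0, 0, 0, 0, 0], [0, 0, 0, 0, 0, 0], [0, 0, 0, 0, 0, 0], [0, 0, 0, 0, 0, 0], [0, 0, 0, 0, 0, 0], [0, 0, 0, 0, 0, 0], [0, 0, 0, 0, 0, 0], [0, 0, 0, 0, 0, 0], [0, 0, 0.01, 0, 0, 0]],
  ],
  grip=-1,
)

```text
time: 6.35
position: [0.4909, 0.1488, 0.0382]
tool_rot: [-3.138, 0.0, 1.571]
wrist_force: [0.3, 1.3, -0.2]
grip_width: 0.0256
```

```bash
python3 -c "
from h import *
o=bot.get_obs();print(o['position'],o['grip_width'],o['time'],o['wrist_force'])"
```

```text
[0.4908618 0.1487642 0.0381623] 0.025579353278392197 6.35 [ 0.27789483  1.27112002 -0.16164536]
```

>>> apply_moves(
  rows=[
    [[0, 0, 0.02, 0, 0, 0], [0, 0, 0.04, 0, 0, 0], [0, 0, 0.045, 0, 0, 0], [-0.003, -0.02, 0.045, 0, 0, 0], [-0.005, -0.04, 0.04, 0, 0, 0], [-0.005, -0.045, 0.02, 0, 0, 0], [-0.005, -0.045, 0, 0, 0, 0], [-0.003, -0.045, 0, 0, 0, 0], [0, -0.03, 0, 0, 0, 0], [0, -0.013, 0, 0, 0, 0]],
  ],
)

```text
time: 7.6
position: [0.4707, -0.0902, 0.2489]
tool_rot: [-3.141, -0.001, 1.569]
wrist_force: [0.1, 1.1, 0.0]
grip_width: 0.0259
```

Run:
```python
from h import *
ims=[]
for n in("scene","top"):
    d=cam(n);c=cloud(d);np.savez(n+"1.npz",**d);px=d["pixels"];hsv=cv2.cvtColor(px,cv2.COLOR_RGB2HSV)
    m=((hsv[...,0]<16)&(hsv[...,1]>150)&(hsv[...,2]>60)&(c[...,2]>.15)&(c[...,2]<.3))
    p=c[m];print(n,m.sum())
    if m.sum()>5: print(p.min(0).round(4),p.max(0).round(4),p.mean(0).round(4))
    u,v=(268,140) if n=="scene" else (268,200)
    ims.append(cv2.resize(px[v-50:v+50,u-65:u+65,::-1],(400,308),interpolation=cv2.INTER_CUBIC))
cv2.imwrite("pics/c2.png",np.hstack(ims));print(bot.get_obs()["position"],bot.get_obs()["tool_rot"])
```

```text
scene 76
[ 0.4583 -0.0984  0.2409] [ 0.4871 -0.0748  0.2956] [ 0.4723 -0.0806  0.2619]
top 211
[0.3769 0.5729 0.1564] [0.427  0.6127 0.2347] [0.4013 0.5879 0.1748]
[ 0.47104759 -0.08954145  0.24887715] [-3.14074091e+00 -5.67926344e-04  1.56918024e+00]
```

View pics/c2.png

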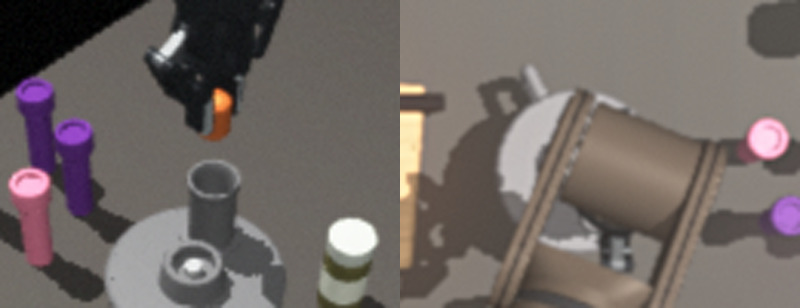

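The picture shows the carrot held upright over the tube mouth, at scene crop (213,115) with the mouth at (213,178). Its y centre is ≈ -0.089 and matches the tube. I'll lower it.

>>> apply_moves(
  rows=[
    [[-0.0012, 0.0005, -0.01, 0, 0, 0], [0, 0, -0.015, 0, 0, 0], [0, 0, -0.015, 0, 0, 0], [0, 0, -0.01, 0, 0, 0], [0, 0, -0.005, 0, 0, 0], [0, 0, -0.004, 0, 0, 0], [0, 0, -0.004, 0, 0, 0], [0, 0, -0.003, 0, 0, 0], [0, 0, -0.002, 0, 0, 0], [0, 0, 0, 0, 0, 0]],
  ],
)

```text
time: 8.95
position: [0.4699, -0.0887, 0.1816]
tool_rot: [-3.141, 0.0, 1.571]
wrist_force: [-3.4, -0.2, 2.4]
grip_width: 0.0259
```

>>> apply_moves(
  rows=[
    [[-0.001, 0, 0, 0, 0, 0], [0, 0, 0, 0, 0, 0], [0, 0, -0.001, 0, 0, 0], [0, 0, 0, 0, 0, 0], [0, 0, 0, 0, 0, 0], [0, 0, 0, 0, 0, 0], [0, 0, 0, 0, 0, 0], [0, 0, 0, 0, 0, 0], [0, 0, 0, 0, 0, 0], [0, 0, 0, 0, 0, 0]],
  ],
)

```text
time: 10.2
position: [0.4691, -0.0886, 0.1801]
tool_rot: [-3.142, -0.0, 1.571]
wrist_force: [0.4, 0.6, -0.0]
grip_width: 0.0256
```

Now the side force is gone, so I'll release.

>>> apply_moves(
  rows=[
    [[0, 0, 0, 0, 0, 0], [0, 0, 0, 0, 0, 0], [0, 0, 0, 0, 0, 0], [0, 0, 0, 0, 0, 0], [0, 0, 0, 0, 0, 0], [0, 0, 0.01, 0, 0, 0], [0, 0, 0.02, 0, 0, 0], [0, 0, 0.03, 0, 0, 0], [0.005, 0.03, 0.02, 0, 0, 0], [0.005, 0.04, 0, 0, 0, 0]],
  ],
  grip=1,
)

```text
time: 11.45
position: [0.4807, -0.0187, 0.2637]
tool_rot: [3.136, 0.002, 1.569]
wrist_force: [0.2, 0.2, -0.2]
grip_width: 0.0854
```

>>> apply_moves(
  rows=[
    [[0.005, 0.045, 0, 0, 0, 0], [0.005, 0.045, 0, 0, 0, 0], [0.005, 0.045, 0, 0, 0, 0], [0.005, 0.045, 0, 0, 0, 0], [0.003, 0.045, -0.01, 0, 0, 0], [0, 0.045, -0.02, 0, 0, 0], [0, 0.035, -0.03, 0, 0, 0], [0, 0.015, -0.03, 0, 0, 0], [0, 0.003, -0.03, 0, 0, 0], [0, 0, 0, 0, 0, 0]],
  ],
)

```text
time: 12.7
position: [0.5004, 0.3041, 0.1378]
tool_rot: [-3.136, 0.002, 1.572]
wrist_force: [-0.1, -0.1, -0.5]
grip_width: 0.0855
```

Run:
```python
from h import *
d=cam("scene");c=cloud(d);px=d["pixels"]
cv2.imwrite("pics/c3.png",cv2.resize(px[110:300,220:440,::-1],(700,604))[:600])
print(bot.get_obs()["position"])
v,u=np.mgrid[:384,:512];hsv=cv2.cvtColor(px,cv2.COLOR_RGB2HSV)
w=(hsv[...,0]<16)&(hsv[...,1]>150)&(hsv[...,2]>60)&(np.hypot(u-272,v-150)<20)
p=c[w];print(w.sum(),p.mean(0) if len(p) else 0,p[:,2].max() if len(p) else 0)
```

```text
[0.50180237 0.30433409 0.13991504]
11 [ 0.46248547 -0.09208367  0.15724985] 0.1599948334967921
```

View pics/c3.png

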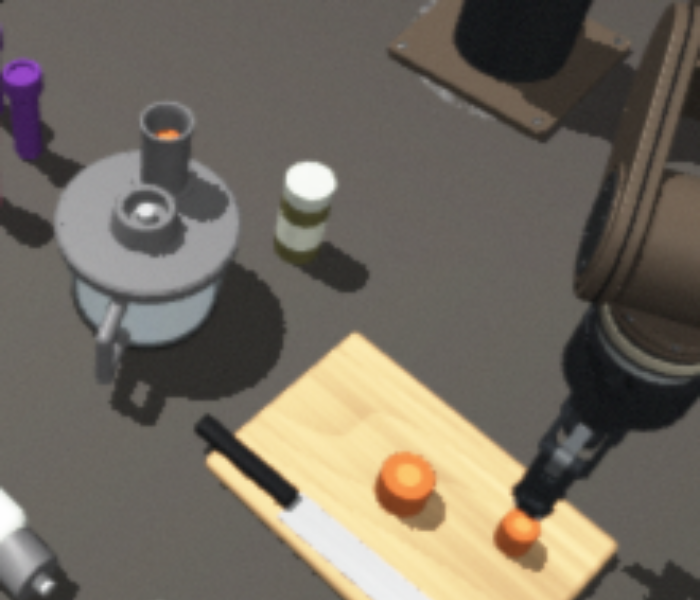

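The picture shows the first carrot down in the tube at crop (168,135), with its top ≈ 21 mm below the mouth. The thick piece is undisturbed and the gripper is above the second slim piece at (520,530).

>>> apply_moves(
  rows=[
    [[0.0005, 0.001, -0.02, 0, 0, 0], [0, 0, -0.025, 0, 0, 0], [0, 0, -0.025, 0, 0, 0], [0, 0, -0.02, 0, 0, 0], [0, 0, -0.012, 0, 0, 0], [0, 0, -0.007, 0, 0, 0], [0, 0, 0, 0, 0, 0], [0, 0, 0, 0, 0, 0], [0, 0, 0, 0, 0, 0], [0, 0, 0, 0, 0, 0]],
  ],
)

```text
time: 14.0
position: [0.503, 0.3056, 0.0317]
tool_rot: [3.141, -0.0, 1.571]
wrist_force: [0.1, -0.7, -0.5]
grip_width: 0.0854
```

>>> apply_moves(
  rows=[
    [[-0.0015, -0.0003, -0.002, 0, 0, 0], [0, 0, 0, 0, 0, 0], [0, 0, 0, 0, 0, 0], [0, 0, 0, 0, 0, 0], [0, 0, 0, 0, 0, 0], [0, 0, 0, 0, 0, 0], [0, 0, 0, 0, 0, 0], [0, 0, 0, 0, 0, 0], [0, 0, 0, 0, 0, 0], [0, 0, 0.01, 0, 0, 0]],
  ],
  grip=-1,
)

```text
time: 15.25
position: [0.4998, 0.3046, 0.0381]
tool_rot: [-3.138, 0.001, 1.571]
wrist_force: [-0.4, -0.1, -0.9]
grip_width: 0.0261
```

>>> apply_moves(
  rows=[
    [[0, 0, 0.02, 0, 0, 0], [0, 0, 0.04, 0, 0, 0], [0, 0, 0.045, 0, 0, 0], [-0.003, -0.025, 0.045, 0, 0, 0], [-0.005, -0.045, 0.04, 0, 0, 0], [-0.005, -0.05, 0.02, 0, 0, 0], [-0.005, -0.05, 0, 0, 0, 0], [-0.004, -0.05, 0, 0, 0, 0], [-0.004, -0.05, 0, 0, 0, 0], [-0.003, -0.045, 0, 0, 0, 0]],
  ],
)

```text
time: 16.5
position: [0.4716, -0.0114, 0.2506]
tool_rot: [3.14, 0.001, 1.571]
wrist_force: [1.1, -0.6, -0.3]
grip_width: 0.0258
```

>>> apply_moves(
  rows=[
    [[-0.003, -0.04, 0, 0, 0, 0], [0, -0.025, 0, 0, 0, 0], [0, -0.012, 0, 0, 0, 0], [0, 0, 0, 0, 0, 0], [0, 0, 0, 0, 0, 0], [0, 0, 0, 0, 0, 0], [0, 0, 0, 0, 0, 0], [0, 0, 0, 0, 0, 0], [0, 0, 0, 0, 0, 0], [0, 0, 0, 0, 0, 0]],
  ],
)

```text
time: 17.75
position: [0.4692, -0.0869, 0.2492]
tool_rot: [-3.142, -0.0, 1.571]
wrist_force: [0.3, 0.4, -0.3]
grip_width: 0.0255
```

Run:
```python
from h import *
d=cam("scene");c=cloud(d);px=d["pixels"];hsv=cv2.cvtColor(px,cv2.COLOR_RGB2HSV)
m=((hsv[...,0]<16)&(hsv[...,1]>150)&(hsv[...,2]>60)&(c[...,2]>.19)&(c[...,2]<.3))
p=c[m];print(m.sum(),p.min(0).round(4),p.max(0).round(4));o=bot.get_obs();print(o["position"],o["tool_rot"],o['grip_width'])
```

```text
89 [ 0.4568 -0.0929  0.2398] [ 0.4891 -0.071   0.2942]
[ 0.46917545 -0.08687114  0.24918118] [-3.14157153e+00 -3.69597160e-05  1.57078967e+00] 0.02592757950847902
```

>>> apply_moves(
  rows=[
    [[0, -0.0027, -0.01, 0, 0, 0], [0, 0, -0.015, 0, 0, 0], [0, 0, -0.015, 0, 0, 0], [0, 0, -0.01, 0, 0, 0], [0, 0, -0.005, 0, 0, 0], [0, 0, -0.005, 0, 0, 0], [0, 0, -0.004, 0, 0, 0], [0, 0, -0.003, 0, 0, 0], [0, 0, -0.002, 0, 0, 0], [0, 0, 0, 0, 0, 0]],
  ],
)

```text
time: 19.05
position: [0.4692, -0.0896, 0.1803]
tool_rot: [3.141, 0.0, 1.571]
wrist_force: [-0.4, 0.7, -0.5]
grip_width: 0.026
```

No contact force. I'll release it, lift and go on towards the pusher, turning the jaws by 45°.

>>> apply_moves(
  rows=[
    [[0, 0, 0, 0, 0, 0], [0, 0, 0, 0, 0, 0], [0, 0, 0, 0, 0, 0], [0, 0, 0, 0, 0, 0], [0, 0, 0, 0, 0, 0], [0, 0, 0.01, 0, 0, 0], [0, 0, 0.03, 0, 0, 0], [0, 0, 0.03, 0, 0, 0], [0.01, -0.03, 0.01, 0, 0, 0.157], [0.01, -0.04, 0, 0, 0, 0.157]],
  ],
  grip=1,
)

```text
time: 20.3
position: [0.4903, -0.1602, 0.263]
tool_rot: [3.138, 0.003, 1.892]
wrist_force: [0.1, -0.3, -0.3]
grip_width: 0.0856
```

>>> apply_moves(
  rows=[
    [[0.01, -0.045, 0, 0, 0, 0.157], [0.01, -0.045, 0, 0, 0, 0.157], [0.01, -0.045, 0, 0, 0, 0.157], [0.01, -0.035, 0, 0, 0, 0], [0.008, -0.014, 0, 0, 0, 0], [0, 0, 0, 0, 0, 0], [0, 0, 0, 0, 0, 0], [0, 0, 0, 0, 0, 0], [0, 0, 0, 0, 0, 0], [0, 0, 0, 0, 0, 0]],
  ],
)

```text
time: 21.55
position: [0.5372, -0.3431, 0.2604]
tool_rot: [3.142, 0.0, 2.356]
wrist_force: [-0.6, -0.5, 0.0]
grip_width: 0.0852
```

Run:
```python
from h import *
d=cam("scene");c=cloud(d);px=d["pixels"];o=bot.get_obs();print(o["position"],o["tool_rot"])
cv2.imwrite("pics/c4.png",cv2.resize(px[80:220,150:330,::-1],(720,560)))
v,u=np.mgrid[:384,:512];hsv=cv2.cvtColor(px,cv2.COLOR_RGB2HSV)
w=(hsv[...,0]<16)&(hsv[...,1]>150)&(hsv[...,2]>60)&(np.hypot(u-272,v-150)<25)
p=c[w];print(w.sum(),p.min(0),p.max(0))
t=p[p[:,2]>p[:,2].max()-.006];print("top",cv2.minEnclosingCircle(t[:,:2].astype(np.float32)))
w=(np.hypot(u-194,v-135)<10)&(c[...,2]>.104)&(c[...,2]<.116);p=c[w];print("pusher",len(p),cv2.minEnclosingCircle(p[:,:2].astype(np.float32)) if len(p) else 0)
```

```text
[ 0.53717545 -0.34329071  0.26033748] [3.14156442e+00 1.62139116e-04 2.35606134e+00]
80 [ 0.45950722 -0.09930612  0.17675178] [ 0.48455459 -0.0729004   0.18665153]
top ((0.47179320454597473, -0.0865388736128807), 0.013529661111533642)
pusher 97 ((0.5389601588249207, -0.34430333971977234), 0.01905680261552334)
```

View pics/c4.png

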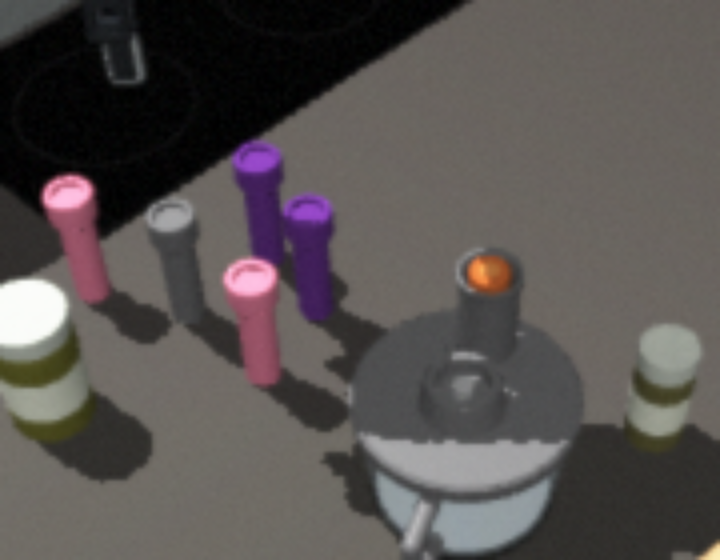

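The second carrot is in the tube with its top ≈ 6 mm above the mouth, at crop (490,275). The grey pusher stands untouched at (172,215). I'll go down on its head.

>>> apply_moves(
  rows=[
    [[0.0008, -0.0012, -0.015, 0, 0, 0], [0, 0, -0.025, 0, 0, 0], [0, 0, -0.03, 0, 0, 0], [0, 0, -0.03, 0, 0, 0], [0, 0, -0.03, 0, 0, 0], [0, 0, -0.025, 0, 0, 0], [0, 0, -0.015, 0, 0, 0], [0, 0, -0.01, 0, 0, 0], [0, 0, -0.004, 0, 0, 0], [0, 0, 0, 0, 0, 0]],
  ],
)

```text
time: 22.85
position: [0.5383, -0.345, 0.0767]
tool_rot: [3.142, 0.001, 2.356]
wrist_force: [-0.8, -0.6, 0.3]
grip_width: 0.0854
```

>>> apply_moves(
  rows=[
    [[0, 0, 0, 0, 0, 0], [0, 0, 0, 0, 0, 0], [0, 0, 0, 0, 0, 0], [0, 0, 0, 0, 0, 0], [0, 0, 0, 0, 0, 0], [0, 0, 0, 0, 0, 0], [0, 0, 0, 0, 0, 0], [0, 0, 0, 0, 0, 0], [0, 0, 0, 0, 0, 0], [0, 0, 0, 0, 0, 0]],
  ],
  grip=-1,
)

```text
time: 24.1
position: [0.5383, -0.3453, 0.0769]
tool_rot: [-3.141, 0.001, 2.356]
wrist_force: [-0.6, 0.1, 6.2]
grip_width: 0.0371
```

>>> apply_moves(
  rows=[
    [[0, 0, 0.01, 0, 0, 0], [0, 0, 0.02, 0, 0, 0], [0, 0, 0.03, 0, 0, 0], [0, 0, 0.03, 0, 0, 0], [0, 0, 0.03, 0, 0, 0], [0, 0, 0.03, 0, 0, 0], [0, 0, 0.03, 0, 0, 0], [0, 0, 0.03, 0, 0, 0], [0, 0, 0.02, 0, 0, 0], [0, 0, 0.01, 0, 0, 0]],
  ],
)

```text
time: 25.35
position: [0.5382, -0.3448, 0.318]
tool_rot: [3.141, 0.002, 2.356]
wrist_force: [0.1, -1.1, -0.3]
grip_width: 0.0369
```

Run:
```python
from h import *
d=cam("scene");px=d["pixels"];o=bot.get_obs();print(o["position"],o["tool_rot"],o["grip_width"],o["wrist_force"])
cv2.imwrite("pics/c5.png",cv2.resize(px[40:220,130:330,::-1],(660,594)));np.savez("s5.npz",**d)
```

```text
[ 0.53833514 -0.34500126  0.31865624] [3.14133897e+00 2.86435355e-03 2.35586183e+00] 0.036598113673149475 [-0.25081659 -0.2046635   0.4122208 ]
```

View pics/c5.png

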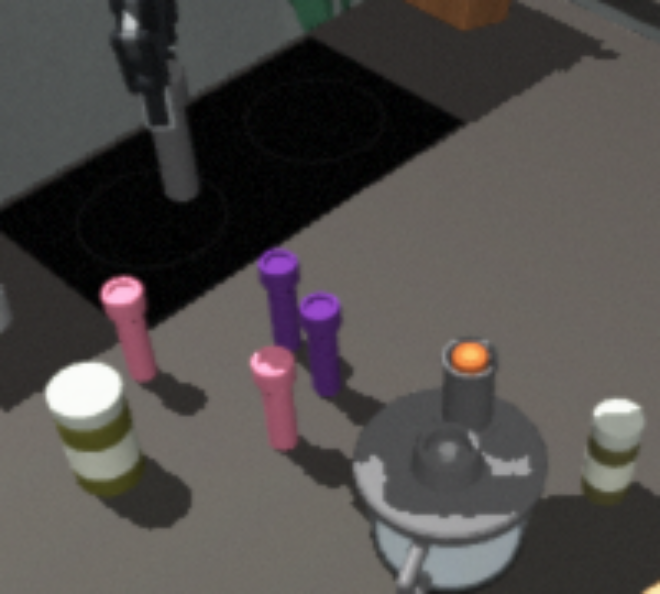

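The picture shows the pusher hanging upright in the jaws at crop (175,150). I'll take it over the tube.

>>> apply_moves(
  rows=[
    [[-0.008, 0.02, 0, 0, 0, 0], [-0.01, 0.035, 0, 0, 0, 0], [-0.01, 0.04, 0, 0, 0, 0], [-0.01, 0.04, 0, 0, 0, 0], [-0.01, 0.04, 0, 0, 0, 0], [-0.01, 0.035, 0, 0, 0, 0], [-0.008, 0.03, 0, 0, 0, 0], [-0.003, 0.016, 0, 0, 0, 0], [0, 0, 0, 0, 0, 0], [0, 0, 0, 0, 0, 0]],
  ],
)

```text
time: 26.65
position: [0.4692, -0.0895, 0.3159]
tool_rot: [-3.141, -0.0, 2.355]
wrist_force: [-0.3, 0.7, -0.7]
grip_width: 0.0362
```

Run:
```python
from h import *
d=cam("scene");c=cloud(d);px=d["pixels"];o=bot.get_obs();print(o["position"],o["tool_rot"])
np.savez("s6.npz",**d)
near=np.hypot(c[...,0]-.469,c[...,1]+.089)<.03
from scipy.optimize import least_squares
def fit(lo,hi,rad):
    p=c[near&(c[...,2]>lo)&(c[...,2]<hi)]
    r=least_squares(lambda q:np.hypot(p[:,0]-q[0],p[:,1]-q[1])-rad,[.46,-.095],loss='soft_l1',f_scale=.001)
    print(lo,hi,len(p),r.x.round(4),np.abs(r.fun).mean().round(4))
for lo,hi in((.246,.26),(.26,.275),(.275,.29)):fit(lo,hi,.014)
fit(.12,.145,.0225);fit(.145,.17,.0225)
p=c[near&(c[...,2]>.21)];print("foot z",p[:,2].min())
cv2.imwrite("pics/c6.png",cv2.resize(px[80:180,210:330,::-1],(720,600)))
```

```text
[ 0.46917996 -0.08961555  0.31592497] [-3.14114530e+00 -2.59535291e-04  2.35481294e+00]
0.246 0.26 48 [ 0.4857 -0.0716] 0.0033
0.26 0.275 46 [ 0.4873 -0.0733] 0.0029
0.275 0.29 57 [ 0.4877 -0.0737] 0.0036
0.12 0.145 90 [ 0.4672 -0.0899] 0.0008
0.145 0.17 99 [ 0.4668 -0.09  ] 0.0008
foot z 0.2388775710937241
```

View pics/c6.png

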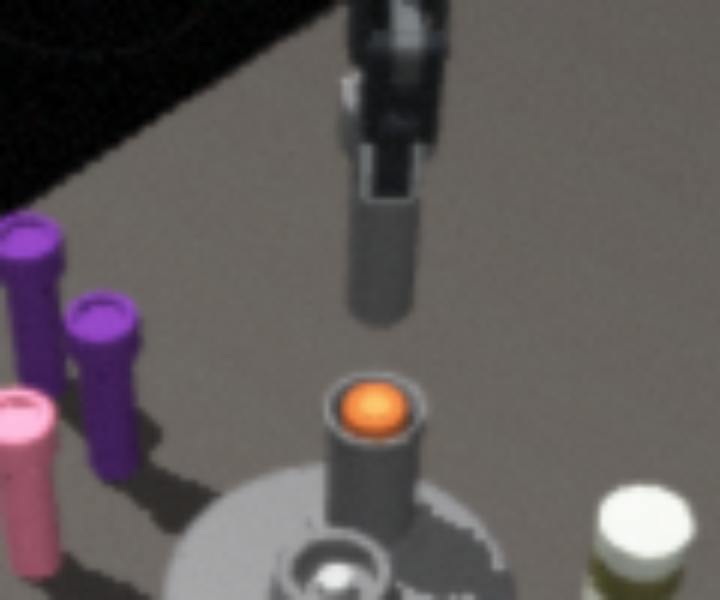

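Run:
```python
from h import *
from scipy.optimize import least_squares
d=dict(np.load("s6.npz"));c=cloud(d)
near=np.hypot(c[...,0]-.469,c[...,1]+.089)<.03
for lo,hi,rad in((.246,.26,.014),(.26,.275,.014),(.275,.29,.014),(.246,.29,.014),(.12,.17,.0225)):
    p=c[near&(c[...,2]>lo)&(c[...,2]<hi)]
    s=p[:,:2].mean(0)-rad*.8*np.array([.77,.64])
    r=least_squares(lambda q:np.hypot(p[:,0]-q[0],p[:,1]-q[1])-rad,s,loss='soft_l1',f_scale=.001)
    print(lo,hi,len(p),r.x.round(4),np.abs(r.fun).mean().round(4))
```

```text
0.246 0.26 48 [ 0.4685 -0.0898] 0.0008
0.26 0.275 46 [ 0.4684 -0.0897] 0.0007
0.275 0.29 57 [ 0.4686 -0.0895] 0.0007
0.246 0.29 151 [ 0.4685 -0.0897] 0.0007
0.12 0.17 189 [ 0.467  -0.0899] 0.0008
```

The pusher hangs upright and is within ≈1 mm of the tube axis. I'll lower it onto the carrots.

>>> apply_moves(
  rows=[
    [[-0.0006, 0.0002, -0.01, 0, 0, 0], [0, 0, -0.015, 0, 0, 0], [0, 0, -0.012, 0, 0, 0], [0, 0, -0.008, 0, 0, 0], [0, 0, -0.003, 0, 0, 0], [0, 0, -0.003, 0, 0, 0], [0, 0, -0.003, 0, 0, 0], [0, 0, -0.002, 0, 0, 0], [0, 0, 0, 0, 0, 0], [0, 0, 0, 0, 0, 0]],
  ],
)

```text
time: 27.95
position: [0.4686, -0.0888, 0.2609]
tool_rot: [3.142, 0.001, 2.356]
wrist_force: [-0.1, -0.6, 1.5]
grip_width: 0.0366
```

>>> apply_moves(
  rows=[
    [[0, 0, -0.0015, 0, 0, 0], [0, 0, -0.0015, 0, 0, 0], [0, 0, -0.0015, 0, 0, 0], [0, 0, -0.0015, 0, 0, 0], [0, 0, -0.0015, 0, 0, 0], [0, 0, -0.0015, 0, 0, 0], [0, 0, -0.0015, 0, 0, 0], [0, 0, -0.0015, 0, 0, 0], [0, 0, -0.0015, 0, 0, 0], [0, 0, -0.0015, 0, 0, 0]],
  ],
)

```text
time: 29.2
position: [0.4684, -0.0889, 0.2452]
tool_rot: [-3.141, 0.001, 2.356]
wrist_force: [-1.4, -1.0, 5.7]
grip_width: 0.0369
```

>>> apply_moves(
  rows=[
    [[0, 0, -0.001, 0, 0, 0], [0, 0, -0.001, 0, 0, 0], [0, 0, -0.001, 0, 0, 0], [0, 0, -0.001, 0, 0, 0], [0, 0, -0.001, 0, 0, 0], [0, 0, -0.001, 0, 0, 0], [0, 0, -0.001, 0, 0, 0], [0, 0, -0.001, 0, 0, 0], [0, 0, -0.001, 0, 0, 0], [0, 0, 0, 0, 0, 0]],
  ],
)

```text
time: 30.45
position: [0.4683, -0.0885, 0.2359]
tool_rot: [3.142, -0.0, 2.356]
wrist_force: [0.1, -1.7, 3.3]
grip_width: 0.0367
```

>>> apply_moves(
  rows=[
    [[0, 0, -0.0005, 0, 0, 0], [0, 0, -0.0005, 0, 0, 0], [0, 0, -0.0005, 0, 0, 0], [0, 0, -0.0005, 0, 0, 0], [0, 0, -0.0005, 0, 0, 0], [0, 0, 0, 0, 0, 0], [0, 0, 0, 0, 0, 0], [0, 0, 0, 0, 0, 0], [0, 0, 0, 0, 0, 0], [0, 0, 0, 0, 0, 0]],
  ],
)

```text
time: 31.7
position: [0.4683, -0.0885, 0.2336]
tool_rot: [3.142, -0.0, 2.356]
wrist_force: [-0.5, -2.6, 3.4]
grip_width: 0.0365
```

>>> apply_moves(
  rows=[
    [[0, 0, -0.00025, 0, 0, 0], [0, 0, -0.00025, 0, 0, 0], [0, 0, -0.00025, 0, 0, 0], [0, 0, -0.00025, 0, 0, 0], [0, 0, -0.00025, 0, 0, 0], [0, 0, -0.00025, 0, 0, 0], [0, 0, -0.00025, 0, 0, 0], [0, 0, -0.00025, 0, 0, 0], [0, 0, -0.00025, 0, 0, 0], [0, 0, -0.00025, 0, 0, 0]],
  ],
)

```text
time: 32.95
position: [0.4684, -0.0885, 0.2311]
tool_rot: [3.141, -0.0, 2.356]
wrist_force: [-0.5, -1.6, 3.9]
grip_width: 0.0365
```

>>> apply_moves(
  rows=[
    [[0, 0, -0.00025, 0, 0, 0], [0, 0, -0.00025, 0, 0, 0], [0, 0, -0.00025, 0, 0, 0], [0, 0, -0.00025, 0, 0, 0], [0, 0, -0.00025, 0, 0, 0], [0, 0, -0.00025, 0, 0, 0], [0, 0, -0.00025, 0, 0, 0], [0, 0, -0.00025, 0, 0, 0], [0, 0, -0.00025, 0, 0, 0], [0, 0, -0.00025, 0, 0, 0]],
  ],
)

```text
time: 34.2
position: [0.4684, -0.0885, 0.2286]
tool_rot: [3.141, -0.0, 2.356]
wrist_force: [-0.0, -0.4, 3.1]
grip_width: 0.0368
```

>>> apply_moves(
  rows=[
    [[0, 0, -0.00025, 0, 0, 0], [0, 0, -0.00025, 0, 0, 0], [0, 0, -0.00025, 0, 0, 0], [0, 0, -0.00025, 0, 0, 0], [0, 0, -0.00025, 0, 0, 0], [0, 0, -0.00025, 0, 0, 0], [0, 0, -0.00025, 0, 0, 0], [0, 0, -0.00025, 0, 0, 0], [0, 0, -0.00025, 0, 0, 0], [0, 0, -0.00025, 0, 0, 0]],
  ],
)

```text
time: 35.45
position: [0.4683, -0.0886, 0.2262]
tool_rot: [-3.142, -0.0, 2.356]
wrist_force: [0.1, -1.1, 3.5]
grip_width: 0.0363
```

>>> apply_moves(
  rows=[
    [[0, 0, -0.00025, 0, 0, 0], [0, 0, -0.00025, 0, 0, 0], [0, 0, -0.00025, 0, 0, 0], [0, 0, -0.00025, 0, 0, 0], [0, 0, -0.00025, 0, 0, 0], [0, 0, -0.00025, 0, 0, 0], [0, 0, -0.00025, 0, 0, 0], [0, 0, -0.00025, 0, 0, 0], [0, 0, -0.00025, 0, 0, 0], [0, 0, -0.00025, 0, 0, 0]],
  ],
)

```text
time: 36.7
position: [0.4683, -0.0886, 0.2237]
tool_rot: [-3.142, -0.0, 2.356]
wrist_force: [-0.9, -0.6, 3.9]
grip_width: 0.0365
```

>>> apply_moves(
  rows=[
    [[0, 0, -0.00025, 0, 0, 0], [0, 0, -0.00025, 0, 0, 0], [0, 0, -0.00025, 0, 0, 0], [0, 0, -0.00025, 0, 0, 0], [0, 0, -0.00025, 0, 0, 0], [0, 0, -0.00025, 0, 0, 0], [0, 0, -0.00025, 0, 0, 0], [0, 0, -0.00025, 0, 0, 0], [0, 0, -0.00025, 0, 0, 0], [0, 0, -0.00025, 0, 0, 0]],
  ],
)

```text
time: 37.95
position: [0.4685, -0.0887, 0.2215]
tool_rot: [-3.142, 0.0, 2.356]
wrist_force: [-1.2, -0.7, 6.0]
grip_width: 0.0365
```

The force is starting to climb (6.0 N), so I'll keep going gently.

>>> apply_moves(
  rows=[
    [[0, 0, -0.0002, 0, 0, 0], [0, 0, -0.0002, 0, 0, 0], [0, 0, -0.0002, 0, 0, 0], [0, 0, -0.0002, 0, 0, 0], [0, 0, -0.0002, 0, 0, 0], [0, 0, -0.0002, 0, 0, 0], [0, 0, -0.0002, 0, 0, 0], [0, 0, 0, 0, 0, 0], [0, 0, 0, 0, 0, 0], [0, 0, 0, 0, 0, 0]],
  ],
)

```text
time: 39.2
position: [0.4689, -0.089, 0.2215]
tool_rot: [3.142, 0.002, 2.356]
wrist_force: [-1.8, -1.6, 8.7]
grip_width: 0.0364
```

The pusher has stopped dead: z hasn't changed while the force rises. I'll bear down in small steps.

>>> apply_moves(
  rows=[
    [[0, 0, -0.0003, 0, 0, 0], [0, 0, -0.0003, 0, 0, 0], [0, 0, -0.0003, 0, 0, 0], [0, 0, -0.0003, 0, 0, 0], [0, 0, -0.0003, 0, 0, 0], [0, 0, 0, 0, 0, 0], [0, 0, 0, 0, 0, 0], [0, 0, 0, 0, 0, 0], [0, 0, 0, 0, 0, 0], [0, 0, 0, 0, 0, 0]],
  ],
)

```text
time: 40.45
position: [0.4693, -0.0894, 0.2214]
tool_rot: [3.142, 0.004, 2.356]
wrist_force: [-2.9, -1.1, 12.9]
grip_width: 0.037
```

>>> apply_moves(
  rows=[
    [[0, 0, -0.0004, 0, 0, 0], [0, 0, -0.0004, 0, 0, 0], [0, 0, -0.0004, 0, 0, 0], [0, 0, -0.0004, 0, 0, 0], [0, 0, 0, 0, 0, 0], [0, 0, 0, 0, 0, 0], [0, 0, 0, 0, 0, 0], [0, 0, 0, 0, 0, 0], [0, 0, 0, 0, 0, 0], [0, 0, 0, 0, 0, 0]],
  ],
)

```text
time: 41.7
position: [0.4698, -0.0898, 0.2213]
tool_rot: [3.141, 0.005, 2.356]
wrist_force: [-4.2, -0.3, 17.4]
grip_width: 0.0366
```

Run:
```python
from h import *
for i in range(3):
    get_image("scene") if i else 0
    o=bot.get_obs();print(o["position"].round(4),o["wrist_force"].round(2),o["time"])
```

```text
[ 0.4698 -0.0898  0.2213] [-4.19 -0.3  17.45] 41.7
[ 0.4698 -0.0898  0.2214] [-4.62 -0.39 17.03] 41.75
[ 0.4698 -0.0897  0.2214] [-4.43 -1.49 17.93] 41.8
```

That's 17.4 N and holding steady. I'll add ~1.5 N in case the fins carry part of it, and hold about 1 s.

>>> apply_moves(
  rows=[
    [[0, 0, -0.0003, 0, 0, 0], [0, 0, -0.0002, 0, 0, 0], [0, 0, 0, 0, 0, 0], [0, 0, 0, 0, 0, 0], [0, 0, 0, 0, 0, 0], [0, 0, 0, 0, 0, 0], [0, 0, 0, 0, 0, 0], [0, 0, 0, 0, 0, 0], [0, 0, 0, 0, 0, 0], [0, 0, 0, 0, 0, 0]],
  ],
)

```text
time: 43.05
position: [0.4699, -0.0899, 0.2213]
tool_rot: [3.141, 0.006, 2.356]
wrist_force: [-4.6, -1.0, 19.9]
grip_width: 0.0368
```

>>> apply_moves(
  rows=[
    [[0, 0, 0.0005, 0, 0, 0], [0, 0, 0.0006, 0, 0, 0], [0, 0, 0.0006, 0, 0, 0], [0, 0, 0.0006, 0, 0, 0], [0, 0, 0.0006, 0, 0, 0], [0, 0, 0.0006, 0, 0, 0], [0, 0, 0.0005, 0, 0, 0], [0, 0, 0.0005, 0, 0, 0], [0, 0, 0, 0, 0, 0], [0, 0, 0, 0, 0, 0]],
  ],
)

```text
time: 44.3
position: [0.4687, -0.0889, 0.2215]
tool_rot: [3.142, 0.001, 2.356]
wrist_force: [-1.2, -0.9, 6.4]
grip_width: 0.0369
```

>>> apply_moves(
  rows=[
    [[0, 0, 0.0004, 0, 0, 0], [0, 0, 0.0004, 0, 0, 0], [0, 0, 0.0004, 0, 0, 0], [0, 0, 0, 0, 0, 0], [0, 0, 0, 0, 0, 0], [0, 0, 0, 0, 0, 0], [0, 0, 0, 0, 0, 0], [0, 0, 0, 0, 0, 0], [0, 0, 0, 0, 0, 0], [0, 0, 0, 0, 0, 0]],
  ],
)

```text
time: 45.55
position: [0.4683, -0.0883, 0.2216]
tool_rot: [3.141, -0.001, 2.356]
wrist_force: [-0.1, -0.4, 0.1]
grip_width: 0.0367
```

>>> apply_moves(
  rows=[
    [[0, 0, 0, 0, 0, 0], [0, 0, 0, 0, 0, 0], [0, 0, 0, 0, 0, 0], [0, 0, 0, 0, 0, 0], [0, 0, 0, 0, 0, 0], [0, 0, 0, 0, 0, 0], [0, 0, 0, 0, 0, 0], [0, 0, 0, 0, 0, 0], [0, 0, 0, 0, 0, 0], [0, 0, 0, 0, 0, 0]],
  ],
  grip=1,
)

```text
time: 46.8
position: [0.4684, -0.0886, 0.2219]
tool_rot: [-3.142, 0.0, 2.356]
wrist_force: [-0.5, 0.6, -0.4]
grip_width: 0.0854
```

>>> apply_moves(
  rows=[
    [[0, 0, 0.005, 0, 0, 0], [0, 0, 0.01, 0, 0, 0], [0, 0, 0.02, 0, 0, 0], [0, 0, 0.02, 0, 0, 0], [0, 0, 0.02, 0, 0, 0], [0, 0, 0.015, 0, 0, 0], [0.01, -0.04, 0.005, 0, 0, 0], [0.01, -0.04, 0, 0, 0, 0], [0.01, -0.04, 0, 0, 0, 0], [0, 0, 0, 0, 0, 0]],
  ],
)

```text
time: 48.05
position: [0.4985, -0.2107, 0.3167]
tool_rot: [-3.141, -0.001, 2.353]
wrist_force: [0.2, 1.6, -0.5]
grip_width: 0.0853
```

Run:
```python
from h import *
from scipy.optimize import least_squares
d=cam("scene");c=cloud(d);px=d["pixels"];o=bot.get_obs();print(o["position"],o["wrist_force"],o["time"])
cv2.imwrite("pics/c7.png",cv2.resize(px[60:340,130:450,::-1],(680,595)))
near=np.hypot(c[...,0]-.469,c[...,1]+.089)<.03
p=c[near&(c[...,2]>.22)];print("head top",np.percentile(p[:,2],97))
for lo,hi,rad in((.185,.222,.014),(.232,.25,.019)):
    p=c[near&(c[...,2]>lo)&(c[...,2]<hi)];s=p[:,:2].mean(0)-rad*.8*np.array([.77,.64])
    r=least_squares(lambda q:np.hypot(p[:,0]-q[0],p[:,1]-q[1])-rad,s,loss='soft_l1',f_scale=.001);print(len(p),r.x.round(4))
```

```text
[ 0.49828481 -0.20933393  0.31669348] [-0.44164778  0.0320323  -0.38662971] 48.1
head top 0.25570402673197434
98 [ 0.4679 -0.0884]
91 [ 0.4685 -0.0876]
```

View pics/c7.png

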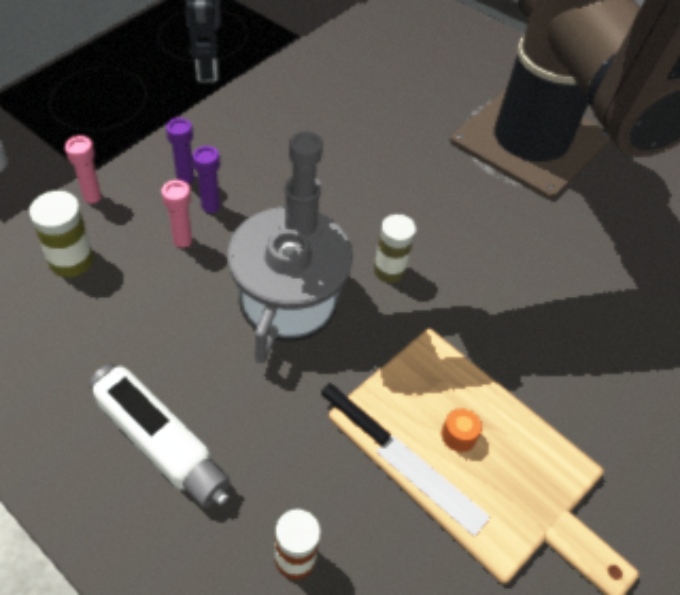

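The pusher stands in the tube at crop (303,180). Its foot is ≈34–35 mm below the mouth, the bystanders are unmoved and the gripper is clear, so I'm handing in.

```bash
python3 -c "
from h import *
print(order.finish_job())"
```

```text
the job is handed in; nothing more can be done
None
```

I stacked both slim carrots in the feed tube and pressed them down with the grey pusher until they stopped dead on the disc. I handed the job in at about 48 s of the 72 s limit; no verdict is reported.

- **Press:** Pushing past the fins took about 3 to 6 N. The pusher then stopped moving while the force climbed. I held 17 to 20 N for over a second, and the highest reading was 19.9 N, below the 25 N at which the disc bends. Forces were read only at the end of each move. I then eased the force to near zero and let go.
- **Last picture:** The pusher stands upright in the tube with its foot about 34 to 35 mm below the mouth, within the 24 to 36 mm expected. The thick carrot, jars, motor handle and look-alikes look undisturbed, though I judged this by eye and did not measure them. The gripper is clear, with no contact force.
- **Small disagreements:**
    - Estimates of the tube axis differed by about 1 to 2 mm between views.
    - The first carrot briefly touched the wall going in (3.4 N sideways); I corrected that before releasing it.
    - The gripper read about 26 mm on the 28 mm carrots.

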